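Sort sealed evaporation-metal tins by heft beside the wafer bonder

ROBOT

A 6-joint arm with a two-finger parallel gripper is mounted at the origin on the work surface. World frame = base frame: x ahead of the robot, y to its left, z up, the work surface at z = 0. Lengths are in mm, angles in rad, forces in N, time in s.
With the tool pointing down it reaches from about 300 to 775 mm from the base axis. Payload 14.6 kg.
Tool frame: the origin (TCP) lies between the finger pads; the fingertips stand 8 mm ahead of it and the grasp point (between the pads) lies 11 mm behind it; z points along the fingers, y is the direction in which the jaws open and shut (so a half turn about z gives the same grasp; the last joint's range is limited). The gripper opens to 94 mm and grips with 3 to 60 N. Pads are 16 mm wide; open, the fingers measure 119 mm over their backs; the gripper's body (75 mm by 177 mm) begins 78 mm behind the grasp point.
Start: joints at [1.211, 0.3, 1.521, -0, 1.321, -0.067], TCP at [158.746, 526.582, 213.446] pointing down, gripper open.
Joint ranges: [-3.03, 3.03], [-0.79, 2.21], [0.23, 2.52], [-1.04, 4.18], [0, 3.07], [-2.55, 2.55]. Speed limits (rad/s): [2.22, 2.22, 2.57, 3.14, 3.14, 3.14].

INTERFACE

Orientations are given as [roll, pitch, yaw] about the fixed x, y, z axes, in that order (R = Rz(yaw) Ry(pitch) Rx(roll)).
In Python, from cell import manip gives the robot as it stands. The module is installed in compiled form; this text tells all that it offers.
- The arm moves only by the tool send_rows, never from a script. Its argument "series" is a list that holds one entry, the list of rows, each a list of 5 numbers: the opening, from 0 (shut) to 1 (fully open), then the shift along the tool's x, y, z in mm, then the turn about the tool's z in degrees. In form: [[[gripper, dx, dy, dz, roll], ...]]. A call has 1 to 10 rows; each row is the pose to reach, as a shift and turn from the pose commanded when the call began, along the tool's axes at that moment; what a row does not reach only later rows make up. A row lasts 1/10 s, in which the tool goes at most 50 mm and 8.59 degrees, less where a joint would pass 70% of its speed; a pose out of reach is approached as far as the arm can. A call with a gripper value outside its range is refused whole. The fingers move at their own pace and stop on an object; "newtons" is the grip in N (left out, the last holds). Time passes only in rows, so rows that repeat a pose let the fingers close. It gives the time, the measured TCP pose, the force and the opening at its end, in the units of the state.
- manip.read_state(): the state, without advancing time (a new reading comes with each control period).
- manip.camera(name): name is "scene" or "top" or "wrist"; returns a dict with "img" (420x560x3 uint8, red, green, blue), "vfov" (degrees; the focal length in pixels is half the picture's height over the tangent of half this angle, whatever the lens; pixels are square), "cx", "cy" (the principal point, pixels), "dist" ([k1, k2, p1, p2, k3] as OpenCV has them; the pictures are not rectified), "pose" (4x4, takes a point from camera to world coordinates); the wrist camera has in their place "T_tool_cam" (4x4, takes a point from camera to tool coordinates, whose origin is the TCP and whose axes are the flange's). Camera axes: x right, y down, z forward; pixel columns grow to the right and rows downward; lengths in mm; the calibration is good to about 2 mm. A picture is of the moment at which its call begins: read the wrist's pose just before it. There is no depth.
- manip.sign_off(): hands the job in, once; it reports no verdict.
Trained networks look in a picture, given as the dict that the camera call returned (one of the last four; its "shot" number tells which), for a name from the list of things; names that differ only in an ending like _2 or _b are one class to them, and where a whole thing is asked for, a point or a joint stands for the part that bears it (a point fixed in the world has none). Each returns a list of dicts, best first, with "conf" (0 to 1); they miss things now and then, are a little off and sometimes report something else, mostly with a low value. They report only what shows in the picture. A call takes as long as a camera call.
- manip.find_in(target, picture): "rect" ([left, top, width, height] in pixels, round what is visible of it).
- manip.silhouettes(target, picture): "pixels" (420x560 bool, what is visible of it) and "rect" ([left, top, width, height] in pixels, round what is visible of it).
The state is a dict: "clock": time; "joints": joint angles; "qd": joint speeds; "effort": joint torques, N m; "eef_pos": TCP position; "eef_rot": TCP orientation; "wrist_force": force on the tool from outside, world axes, zero at the start; "moment": the same for the moment, N m; "finger_gap": finger opening in mm.
Only numpy, scipy, OpenCV 4.12 (cv2) and the standard library are available. Lean on these libraries where they do the work, as an engineer would, in place of code of your own. Each camera call takes 0.05 s, during which the arm holds its last target. There are 200 camera calls.

TASK

Feel by lifting which of the sealed tins in the grey caddy are full and which are empty, then stand each full (heavy) tin in the middle of a slot of the blue dock and each empty (light) tin in the middle of a slot of the yellow return tray, one tin to a slot, square with the slot and right down on its floor. Keep the tins upright, set them down gently without dropping them, and leave the solvent bottle, mouse and gauge where they are; you may stand a tin on free bench to take hold of it another way.

Things in the scene. Friction and masses are not known exactly. Their poses are not given: they have to be found in the camera images.
- tin_a: one of three look-alike sealed tins: aluminium, grey band, flat white lid, 60 (own x) x 46 (own y) x 95 mm tall. Origin: centre of underside; z up. All four side faces are flat and can be gripped. Full: 0.5 to 0.7 kg; empty: 0.17 to 0.23 kg; of the three at least one is full and at least one empty. Starts upright in any one of the caddy's slots, its x along the caddy's x
- tin_b: one of three look-alike sealed tins: aluminium, grey band, flat white lid, 60 (own x) x 46 (own y) x 95 mm tall. Origin: centre of underside; z up. All four side faces are flat and can be gripped. Full: 0.5 to 0.7 kg; empty: 0.17 to 0.23 kg; of the three at least one is full and at least one empty. Starts upright in any one of the caddy's slots, its x along the caddy's x
- tin_c: one of three look-alike sealed tins: aluminium, grey band, flat white lid, 60 (own x) x 46 (own y) x 95 mm tall. Origin: centre of underside; z up. All four side faces are flat and can be gripped. Full: 0.5 to 0.7 kg; empty: 0.17 to 0.23 kg; of the three at least one is full and at least one empty. Starts upright in any one of the caddy's slots, its x along the caddy's x
- caddy: fixed caddy: grey base 76 (x) x 176 (y) x 6 mm; four steel partitions at y = -85.5, -28.5, 28.5, 85.5 mm, 5 mm thick, 40 mm long in x, tops 101 mm above the bench (as the tins' tops), cover the tins' wide faces; their narrow faces (60 mm apart along x) are free to grip. Slots at y = -57, 0, 57 mm. Origin: centre of underside, on the bench
- dock: fixed blue dock for FULL tins: base 157 (x) x 78 (y) x 6 mm; three walls at x = -76, 0, 76 mm, 5 mm thick, 36 mm long in y, tops 107 mm above the bench. Two slots 71 mm clear, open to +y and -y: a tin stands with its x along the dock's x (either way round), the walls by its narrow faces: only its wide faces leave finger room. Origin: centre of underside, on the bench
- returns: fixed yellow return tray for EMPTY tins: base 76 (x) x 131 (y) x 6 mm; three partitions at y = -63, 0, 63 mm, 5 mm thick, 40 mm long in x, tops 101 mm above the bench. Two slots 58 mm clear, open to +x and -x: a tin stands with its x along the tray's x (either way round). Origin: centre of underside, on the bench
- dock_slot0 (a point): centre of the floor of a slot of the blue dock, on top of the base plate, 6 mm above the bench, at x = -38 mm in the dock's frame; its axes are the dock's
- dock_slot1 (a point): centre of the floor of a slot of the blue dock, on top of the base plate, 6 mm above the bench, at x = +38 mm in the dock's frame; its axes are the dock's
- returns_slot0 (a point): centre of the floor of a slot of the yellow return tray, on top of the base plate, 6 mm above the bench, at y = -31.5 mm in the tray's frame; its axes are the tray's
- returns_slot1 (a point): centre of the floor of a slot of the yellow return tray, on top of the base plate, 6 mm above the bench, at y = +31.5 mm in the tray's frame; its axes are the tray's
- solvent: bystander: white plastic solvent bottle with red cap and blue label, upright, 60 mm diameter, 170 mm tall; origin at the centre of its underside
- mouse: bystander: white computer mouse, 100 (x) x 58 (y) x 32 mm high, lying on the bench; origin at the centre of its underside
- gauge: bystander: round steel pressure gauge lying on its back, 68 mm diameter, 32 mm high, with a brass stub that reaches 58 mm from the centre towards its own -x; origin at the centre of the round underside

How it is judged (in metres and radians):
At the end, for the whole second after the job is handed in: Each full tin (weighing over 3.5 N) stands in a slot of the blue dock, each empty one in a slot of the yellow tray: centre within 18 mm of the slot centre, underside within 6 mm of its floor, x axes within 0.2 rad (either way round), within 0.08 rad of upright, at rest and released (((contact force between tin_a and dock above 3.5 N and ((horizontal distance between tin_a and dock_slot0 below 0.018 m and z of tin_a in the frame of dock_slot0 between -0.006 and 0.006 m and angle between the x axis of tin_a and the x axis of dock_slot0, either way round below 0.2 rad) or (horizontal distance between tin_a and dock_slot1 below 0.018 m and z of tin_a in the frame of dock_slot1 between -0.006 and 0.006 m and angle between the x axis of tin_a and the x axis of dock_slot1, either way round below 0.2 rad))) or (contact force between tin_a and returns below 3.5 N and ((horizontal distance between tin_a and returns_slot0 below 0.018 m and z of tin_a in the frame of returns_slot0 between -0.006 and 0.006 m and angle between the x axis of tin_a and the x axis of returns_slot0, either way round below 0.2 rad) or (horizontal distance between tin_a and returns_slot1 below 0.018 m and z of tin_a in the frame of returns_slot1 between -0.006 and 0.006 m and angle between the x axis of tin_a and the x axis of returns_slot1, either way round below 0.2 rad)))) and angle between each of tin_a, tin_b, tin_c's own z axis and vertical below 0.08 rad and linear speed of each of tin_a, tin_b, tin_c below 0.02 m/s and contact force between each of tin_a, tin_b, tin_c and the fingers below 0.05 N and ((contact force between tin_b and dock above 3.5 N and ((horizontal distance between tin_b and dock_slot0 below 0.018 m and z of tin_b in the frame of dock_slot0 between -0.006 and 0.006 m and angle between the x axis of tin_b and the x axis of dock_slot0, either way round below 0.2 rad) or (horizontal distance between tin_b and dock_slot1 below 0.018 m and z of tin_b in the frame of dock_slot1 between -0.006 and 0.006 m and angle between the x axis of tin_b and the x axis of dock_slot1, either way round below 0.2 rad))) or (contact force between tin_b and returns below 3.5 N and ((horizontal distance between tin_b and returns_slot0 below 0.018 m and z of tin_b in the frame of returns_slot0 between -0.006 and 0.006 m and angle between the x axis of tin_b and the x axis of returns_slot0, either way round below 0.2 rad) or (horizontal distance between tin_b and returns_slot1 below 0.018 m and z of tin_b in the frame of returns_slot1 between -0.006 and 0.006 m and angle between the x axis of tin_b and the x axis of returns_slot1, either way round below 0.2 rad)))) and ((contact force between tin_c and dock above 3.5 N and ((horizontal distance between tin_c and dock_slot0 below 0.018 m and z of tin_c in the frame of dock_slot0 between -0.006 and 0.006 m and angle between the x axis of tin_c and the x axis of dock_slot0, either way round below 0.2 rad) or (horizontal distance between tin_c and dock_slot1 below 0.018 m and z of tin_c in the frame of dock_slot1 between -0.006 and 0.006 m and angle between the x axis of tin_c and the x axis of dock_slot1, either way round below 0.2 rad))) or (contact force between tin_c and returns below 3.5 N and ((horizontal distance between tin_c and returns_slot0 below 0.018 m and z of tin_c in the frame of returns_slot0 between -0.006 and 0.006 m and angle between the x axis of tin_c and the x axis of returns_slot0, either way round below 0.2 rad) or (horizontal distance between tin_c and returns_slot1 below 0.018 m and z of tin_c in the frame of returns_slot1 between -0.006 and 0.006 m and angle between the x axis of tin_c and the x axis of returns_slot1, either way round below 0.2 rad))))); the robot touches nothing.
It fails at once if the bottle, mouse or gauge is moved by more than 20 mm (distance of any of solvent, mouse, gauge from where it was at the start of the episode above 0.02 m).
It fails at once if a tin is tipped by more than 0.5 rad (angle between any of tin_a, tin_b, tin_c's own z axis and vertical above 0.5 rad).
It fails at once if a tin is dropped (falls free of the fingers at over 0.45 m/s, about 10 mm of fall) ((contact force between tin_a and the fingers below 0.05 N and linear speed of tin_a above 0.45 m/s) or (contact force between tin_b and the fingers below 0.05 N and linear speed of tin_b above 0.45 m/s) or (contact force between tin_c and the fingers below 0.05 N and linear speed of tin_c above 0.45 m/s)).
It also fails if it takes over 72 s, if anything falls off the work surface, if the arm or the gripper's body presses on something with over 40 N, if the wrist force passes 120 N, or if a joint passes its speed limit or range.

## Working session

There is one attempt and no reset: what is moved stays moved. The work goes in short steps, Python scripts to look and compute and a tool call to move; the robot and the scene stay as the last step left them, time stands still between calls to the robot, and variables do not carry over. Pictures are saved under pics/ and viewed, about 8 in all and at most 12, crops included, and the job is handed in when it is done.

Besides the shell and the picture viewer there is one more tool, called after "Call:" as a command line: name --argument value ..., lists and objects as JSON in quotes. send_rows: Moves the arm, as the interface text tells. Its arguments: {"type":"object","properties":{"series":{"type":"array"},"newtons":{"type":"number"}},"required":["series"]}

```bash
mkdir -p pics; python3 - <<'E'
from cell import manip
import cv2,numpy as np
s=manip.read_state();print(s)
for n in ["scene","top"]:
    c=manip.camera(n)
    print(n,c["vfov"],c["cx"],c["cy"],c["dist"],np.round(c["pose"],3).tolist())
    cv2.imwrite(f"pics/{n}0.png",c["img"][:,:,::-1])
    for t in ["tin_a","caddy","dock","returns","solvent","mouse","gauge"]:
        print(t,[(np.round(d["rect"],0).tolist(),round(d["conf"],2)) for d in manip.find_in(t,c)])
E
```

```text
{'clock': 0.0, 'joints': array([ 1.21140677e+00,  3.00463999e-01,  1.52159657e+00, -1.27176579e-05,
        1.32069509e+00, -6.66255717e-02]), 'qd': array([ 1.58769976e-05,  3.08224572e-03,  2.44351296e-03,  1.51107689e-03,
       -1.24467766e-03,  7.86742931e-04]), 'effort': array([ 1.85030731e-03, -5.31810451e+01, -3.52742565e+01,  7.09202746e-02,
        2.43278418e-02, -1.22214001e-04]), 'eef_pos': array([158.65785875, 526.34841522, 212.88366773]), 'eef_rot': array([-3.14043140e+00, -6.51379128e-05,  2.84883179e+00]), 'wrist_force': array([-0.21852176,  0.61589229, -0.39063857]), 'moment': array([-0.01700404, -0.01200263,  0.00702455]), 'finger_gap': 93.99534127094948}
scene 55.521705665343404 286.8613470672153 212.98378546575762 [-0.08624228  0.          0.          0.          0.        ] [[-0.515, 0.588, -0.624, 1146.342], [0.857, 0.36, -0.368, 328.807], [0.008, -0.724, -0.689, 674.039], [0.0, 0.0, 0.0, 1.0]]
tin_a [([385.0, 200.0, 31.0, 55.0], 0.73), ([432.0, 218.0, 41.0, 51.0], 0.59), ([409.0, 209.0, 34.0, 50.0], 0.57)]
caddy [([378.0, 208.0, 97.0, 71.0], 0.67)]
dock [([190.
[... 232 characters left out ...]
)]
gauge [([343.0, 270.0, 46.0, 39.0], 0.84), ([264.0, 190.0, 34.0, 74.0], 0.71)]
top 53.552136195212796 275.59596123636885 208.41527578145147 [-0.05163202  0.          0.          0.          0.        ] [[-0.023, -0.987, 0.157, 373.987], [-1.0, 0.023, -0.004, -27.389], [0.001, -0.157, -0.988, 978.754], [0.0, 0.0, 0.0, 1.0]]
tin_a [([143.0, 209.0, 31.0, 35.0], 0.94), ([115.0, 213.0, 32.0, 33.0], 0.77), ([92.0, 212.0, 34.0, 38.0], 0.55)]
caddy [([84.0, 210.0, 96.0, 40.0], 0.76)]
dock [([373.0, 192.0, 55.0, 80.0], 0.86)]
returns [([233.0, 185.0, 62.0, 59.0], 0.85)]
solvent [([231.0, 128.0, 32.0, 40.0], 0.57)]
mouse [([314.0, 121.0, 35.0, 40.0], 0.7)]
gauge [([147.0, 143.0, 42.0, 30.0], 0.69)]
```

View pics/top0.png

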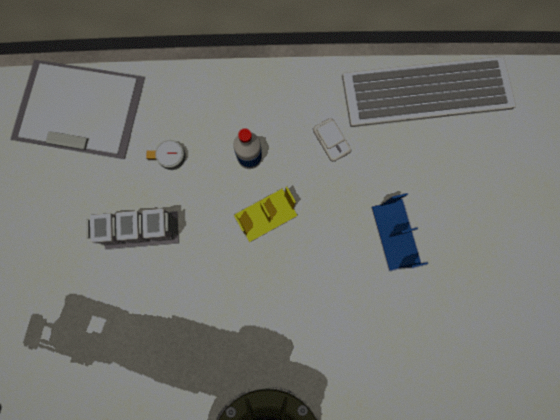

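View pics/scene0.png

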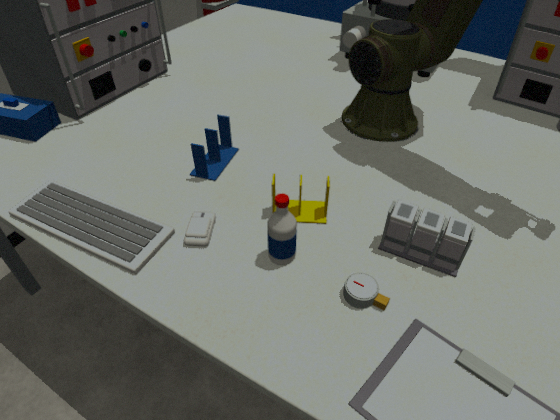

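The top view shows the caddy with three tins at (128,227), the yellow tray at (266,213), the blue dock at (397,233), the bottle at (247,148), the mouse at (332,140) and the gauge at (168,154). The scene view matches. Next I fit poses to the silhouettes.

```bash
cat > h.py <<'E'
from cell import manip
import cv2,numpy as np
from scipy.optimize import minimize
from scipy.spatial.transform import Rotation as Ro
def B(x,y,z,a,b,c): # centre x,y, bottom z, sizes
    return np.array([[x+i*a/2,y+j*b/2,z+k*c] for i in(-1,1) for j in(-1,1) for k in(0,1)],float)
M=dict(caddy=[B(0,0,0,76,176,6)]+[B(0,y,6,40,5,95) for y in(-85.5,-28.5,28.5,85.5)],
 dock=[B(0,0,0,157,78,6)]+[B(x,0,6,5,36,101) for x in(-76,0,76)],
 returns=[B(0,0,0,76,131,6)]+[B(0,y,6,40,5,95) for y in(-63,0,63)],
 tin_a=[B(0,0,0,60,46,95)],gauge=[B(0,0,0,60,60,32),B(-40,0,8,36,14,14)],
 solvent=[B(0,0,0,52,52,130)],mouse=[B(0,0,0,100,58,28)])
M["full"]=M["caddy"]+[B(0,y,6,60,46,95) for y in(-57,0,57)]
def shot(name,save=None):
    s=manip.read_state(); c=manip.camera(name)
    if "pose" not in c:
        T=np.eye(4);T[:3,:3]=Ro.from_euler("xyz",s["eef_rot"]).as_matrix();T[:3,3]=s["eef_pos"]
        c["P"]=T@c["T_tool_cam"]
    else: c["P"]=c["pose"]
    if save: cv2.imwrite(f"pics/{save}.png",c["img"][:,:,::-1])
    return c
def proj(c,P,S=1):
    h=c["img"].shape[0];f=h/2/np.tan(np.radians(c["vfov"])/2)
    W=np.linalg.inv(c["P"])
    K=np.array([[f,0,c["cx"]],[0,f,c["cy"]],[0,0,1]])
    p=cv2.projectPoints(np.asarray(P,float),cv2.Rodrigues(W[:3,:3])[0],W[:3,3],K,np.array(c["dist"],float))[0][:,0]
    return (p+.5)*S-.5
def place(b,q):
    R=Ro.from_euler("z",q[2]).as_matrix();return b@R.T+[q[0],q[1],q[3] if len(q)>3 else 0]
def render(c,model,q,S=3):
    m=np.zeros((420*S,560*S),np.uint8)
    for b in M[model]:
        h=cv2.convexHull(np.round(proj(c,place(b,q),S)*16).astype(np.int32))
        cv2.fillConvexPoly(m,h,1,shift=4)
    return m
def back(c,px,z):
    h=420;f=h/2/np.tan(np.radians(c["vfov"])/2);K=np.array([[f,0,c["cx"]],[0,f,c["cy"]],[0,0,1]])
    u=cv2.undistortPoints(np.array([[px]],float),K,np.array(c["dist"],float))[0,0]
    d=c["P"][:3,:3]@[u[0],u[1],1];o=c["P"][:3,3];return (o+d*(z-o[2])/d[2])[:2]
def fit(model,obs,q0,S=3,zz=0):
    ms=[(c,cv2.resize(m.astype(np.uint8),None,fx=S,fy=S,interpolation=0)) for c,m in obs]
    def cost(v):
        t=0
        for c,m in ms:
            r=render(c,model,[v[0],v[1],v[2]/100,zz],S); t+=1-(r&m).sum()/max(1,(r|m).sum())
        return t/len(ms)
    best=None
    for dy in (0,.25,-.25):
        v0=np.array([q0[0],q0[1],100*(q0[2]+dy)])
        r=minimize(cost,v0,method="Nelder-Mead",options=dict(initial_simplex=v0+np.vstack([np.zeros(3),12*np.eye(3)]),xatol=.05,fatol=1e-4))
        if best is None or r.fun<best.fun: best=r
    return [best.x[0],best.x[1],best.x[2]/100],best.fun
def mask(t,c,near=None):
    L=manip.silhouettes(t,c)
    return L
E
cat > m1.py <<'E'
from h import *
ct=shot("top");cs=shot("scene")
res={}
for n,px,yw in [("full",(128,227),0),("returns",(266,213),.4),("dock",(397,233),1.3 if 0 else -1.3),("gauge",(168,154),1.57),("solvent",(247,150),0),("mouse",(332,140),1.)]:
    q=list(back(ct,px,20))+[yw]
    obs=[]
    for c in (ct,cs):
        e=np.zeros((420,560),bool)
        for t in (["caddy","tin_a"] if n=="full" else [n]):
            L=manip.silhouettes(t,c)
            for d in (L[:3] if t=="tin_a" else L[:1]): e|=d["pixels"]
        obs.append((c,e))
    both=fit(n,obs,q);t=fit(n,obs[:1],q);s=fit(n,obs[1:],q)
    print(n,[ (np.round(x[0],3).tolist(),round(x[1],3)) for x in (both,t,s)])
E
python3 m1.py
```

```text
full [([483.953, 287.784, 0.06], np.float64(0.16)), ([484.154, 287.673, 0.058], np.float64(0.064)), ([472.462, 286.778, 0.045], np.float64(0.242))]
returns [([514.568, -8.73, 0.497], np.float64(0.23)), ([513.958, -7.029, 0.486], np.float64(0.033)), ([514.031, -11.089, 0.49], np.float64(0.393))]
dock [([460.968, -313.67, 0.224], np.float64(0.059)), ([460.167, -314.227, 0.224], np.float64(0.055)), ([464.547, -320.203, -1.851], np.float64(0.496))]
gauge [([664.178, 222.11, 0.849], np.float64(0.611)), ([664.178, 222.11, 0.849], np.float64(0.221)), ([664.017, 222.531, 1.57], np.float64(1.0))]
solvent [([654.923, 29.268, 0.115], np.float64(0.591)), ([654.923, 29.268, 0.115], np.float64(0.182)), ([669.093, 33.264, 0.0], np.float64(1.0))]
mouse [([693.069, -171.838, 0.561], np.float64(0.191)), ([694.176, -168.645, 0.392], np.float64(0.197)), ([692.066, -172.241, 0.557], np.float64(0.178))]
```

```bash
cat >> h.py <<'E'
def go(x,y,z,yaw):
    s=manip.read_state();R=Ro.from_euler("xyz",s["eef_rot"]).as_matrix()
    d=R.T@(np.array([x,y,z])-s["eef_pos"]);t=-(yaw-s["eef_rot"][2]);t=(t+np.pi/2)%np.pi-np.pi/2
    print("go",np.round(d,1),"turn",round(np.degrees(t),1),"rows",round(np.linalg.norm(d)/50,1),"f",np.round(s["wrist_force"],2),"gap",round(s["finger_gap"],1),"clk",round(s["clock"],2),"q",np.round(s["joints"],2))
E
python3 -c "
from h import *
go(484,288,260,np.pi/2+.058)"
```

```text
go [-380.3 -134.6  -46.6] turn 69.9 rows 8.1 f [ 0.6  -0.19 -0.56] gap 94.1 clk 1.6 q [ 1.21  0.3   1.52  0.    1.32 -0.07]
```

Call:
send_rows --series '[[[1,-380,-135,-47,70],[1,-380,-135,-47,70],[1,-380,-135,-47,70],[1,-380,-135,-47,70],[1,-380,-135,-47,70],[1,-380,-135,-47,70],[1,-380,-135,-47,70],[1,-380,-135,-47,70],[1,-380,-135,-47,70],[1,-380,-135,-47,70]]]'

```text
clock: 2.6
eef_pos: [484.3, 286.8, 260.2]
eef_rot: [-3.141, 0.0, 1.625]
wrist_force: [-0.2, -0.6, 0.0]
finger_gap: 93.4
```

```bash
cat > look.py <<'E'
import sys
from h import *
n,name=sys.argv[1],sys.argv[2];q0=[float(v) for v in sys.argv[3:6]]
c=shot("wrist",name);print(np.round(c["T_tool_cam"],2).tolist(),c["vfov"])
e=np.zeros((420,560),bool)
for t in (["caddy","tin_a"] if n=="full" else [n]):
    L=manip.silhouettes(t,c)
    for d in L[:3] if t=="tin_a" else L[:1]: e|=d["pixels"];print(t,d["rect"],round(d["conf"],2))
q,f=fit(n,[(c,e)],q0);print(np.round(q,3),round(f,3))
m=render(c,n,q,1);im=c["img"].copy()
cv2.drawContours(im,cv2.findContours(m,0,2)[0],-1,(255,0,0),1)
cv2.drawContours(im,cv2.findContours(e.astype(np.uint8),0,2)[0],-1,(0,255,0),1)
cv2.imwrite(f"pics/{name}.png",im[:,:,::-1])
go(q[0],q[1],200,np.pi/2+q[2])
E
python3 look.py full w1 484 288 .058
```

```text
[[-0.0, -0.97, -0.24, 67.39], [1.0, -0.0, -0.0, -0.05], [-0.0, -0.24, 0.97, -170.68], [0.0, 0.0, 0.0, 1.0]] 63.54793271690179
caddy [247.8, 100.2, 63.0, 172.7] 0.77
tin_a [251.0, 165.0, 58.3, 53.0] 0.97
tin_a [251.3, 213.7, 59.0, 56.4] 0.78
tin_a [252.9, 110.1, 59.3, 48.8] 0.63
[4.87199e+02 2.87656e+02 6.10000e-02] 0.031
go [-1.1  4.5 60.4] turn -0.1 rows 1.2 f [-0.5   0.19  0.2 ] gap 93.7 clk 2.75 q [0.47 0.3  1.42 0.   1.43 0.41]
```

View pics/w1.png

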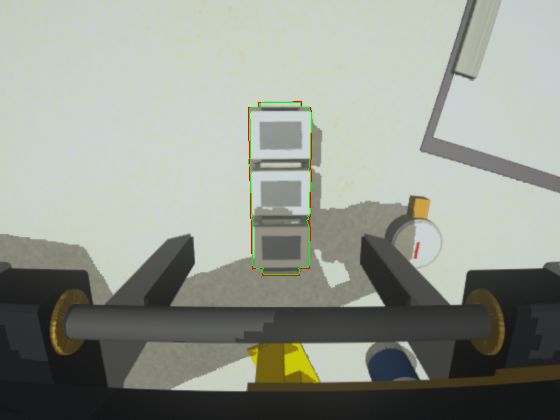

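```bash
python3 -c "
from h import *
go(483.7,344.6,59,np.pi/2+.061)"
```

```text
go [ 55.9   4.4 201.4] turn -0.1 rows 4.2 f [-0.5   0.19  0.2 ] gap 93.7 clk 2.75 q [0.47 0.3  1.42 0.   1.43 0.41]
```

```bash
python3 -c "
from h import *
for i in range(4):
    s=manip.read_state();print(s['eef_pos'],s['eef_rot'],s['wrist_force']); manip.camera('top')
T=s
"
```

```text
[482.67686891 288.49658335 260.36522963] [-3.14128664e+00 -4.99703421e-05  1.62974734e+00] [-0.50330079  0.1934743   0.20135219]
[482.6273556  288.60264242 260.42764314] [-3.14142116e+00 -4.60926890e-05  1.62986639e+00] [-0.06318435  0.30305263  0.34705597]
[482.69978671 288.59221534 260.50002032] [-3.14157307e+00 -6.95778837e-05  1.62967108e+00] [-0.50549069  0.19895206 -0.27445348]
[482.81345529 288.50802877 260.54867239] [ 3.14153042e+00 -1.00394993e-04  1.62936629e+00] [ 0.71348951  0.46785397 -0.77895285]
```

Call:
send_rows --series '[[[1,56,4,201,0],[1,56,4,201,0],[1,56,4,201,0],[1,56,4,201,0],[1,56,4,201,0],[0,56,4,201,0],[0,56,4,201,0],[0,56,4,201,0],[0,56,4,201,0],[0,56,4,201,0]]]' --newtons 35

```text
clock: 3.95
eef_pos: [484.9, 343.8, 60.9]
eef_rot: [3.14, -0.001, 1.627]
wrist_force: [-3.1, -0.4, 6.5]
finger_gap: 59.9
```

Gripped. I'll lift it to transit height and weigh it.

Call:
send_rows --series '[[[0,0,0,-20,0],[0,0,0,-60,0],[0,0,0,-100,0],[0,0,0,-130,0],[0,0,0,-130,0],[0,0,0,-130,0],[0,0,0,-130,0],[0,0,0,-130,0]]]'

```text
clock: 4.75
eef_pos: [484.1, 343.5, 188.0]
eef_rot: [-3.139, 0.001, 1.627]
wrist_force: [-0.3, -0.7, -1.7]
finger_gap: 60.0
```

```bash
cat > weigh.py <<'E'
from h import *
f=[]
for i in range(6): f.append(manip.read_state()["wrist_force"]); manip.camera("top")
print("F",np.mean(f,0),np.std(f,0))
go(470,-175,70,np.pi/2+.224)
E
python3 weigh.py; python3 -c "
from h import *
go(514,-9,200,np.pi/2+.49)"
```

```text
F [ 0.12752629  0.27731771 -1.96079745] [0.59859424 0.63781921 0.60144267]
go [-517.1  -43.5  119.3] turn -9.6 rows 10.6 f [ 1.07 -0.94 -1.94] gap 59.9 clk 5.05 q [ 0.56  0.42  1.42 -0.    1.31  0.5 ]
go [-353.9    9.7  -10.7] turn -24.8 rows 7.1 f [ 1.07 -0.94 -1.94] gap 59.9 clk 5.05 q [ 0.56  0.42  1.42 -0.    1.31  0.5 ]
```

```bash
python3 -c "
from h import *
go(542,-62,190,np.pi/2+.49)"
```

```text
go [-408.4   34.7   -0.7] turn -24.8 rows 8.2 f [ 1.07 -0.94 -1.94] gap 59.9 clk 5.05 q [ 0.56  0.42  1.42 -0.    1.31  0.5 ]
```

Call:
send_rows --series '[[[0,-50,4,0,-3],[0,-100,8,0,-6],[0,-150,12,0,-10],[0,-200,17,0,-14],[0,-250,21,0,-18],[0,-300,25,0,-21],[0,-350,30,0,-24],[0,-385,33,0,-25],[0,-408,35,0,-25],[0,-408,35,0,-25]]]'

```text
clock: 6.05
eef_pos: [542.5, -64.2, 189.3]
eef_rot: [-3.141, 0.0, 2.06]
wrist_force: [1.5, 0.7, -1.8]
finger_gap: 59.7
```

Call:
send_rows --series '[[[0,0,0,0,0],[0,0,0,0,0]]]'

```text
clock: 6.25
eef_pos: [542.3, -60.7, 189.5]
eef_rot: [-3.142, -0.0, 2.064]
wrist_force: [0.0, 0.5, -1.0]
finger_gap: 59.7
```

```bash
python3 look.py returns w2 514 -8 .49
```

```text
[[-0.0, -0.97, -0.24, 67.5], [1.0, -0.0, -0.0, -0.45], [0.0, -0.24, 0.97, -170.68], [0.0, 0.0, 0.0, 1.0]] 63.54793271690179
returns [242.3, 46.7, 80.1, 147.7] 0.65
[ 5.17196e+02 -8.30000e+00  4.82000e-01] 0.147
go [ 58.    2.7 -10.5] turn 0.7 rows 1.2 f [-0.6   0.55 -2.08] gap 59.8 clk 6.35 q [-0.18  0.31  1.56  0.    1.27 -0.67]
```

View pics/w2.png

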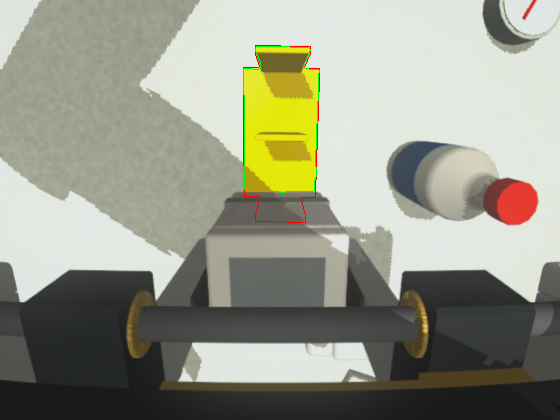

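```bash
python3 -c "
from h import *
go(531.6,-35.9,60,np.pi/2+.482)"
```

```text
go [ 26.8   2.3 129.5] turn 0.7 rows 2.6 f [-0.6   0.55 -2.08] gap 59.8 clk 6.35 q [-0.18  0.31  1.56  0.    1.27 -0.67]
```

Call:
send_rows --series '[[[0,27,2,0,0.7],[0,27,2,10,0.7],[0,27,2,50,0.7],[0,27,2,85,0.7],[0,27,2,110,0.7],[0,27,2,122,0.7],[0,27,2,127,0.7],[0,27,2,129,0.7],[0,27,2,129.5,0.7],[0,27,2,129.5,0.7]]]'

```text
clock: 7.35
eef_pos: [531.9, -36.9, 60.9]
eef_rot: [3.14, 0.001, 2.051]
wrist_force: [0.9, 0.5, -0.5]
finger_gap: 59.9
```

```bash
python3 -c "
from h import *
go(531.6,-35.9,60,np.pi/2+.482)"
```

```text
go [1.1 0.2 0.9] turn -0.1 rows 0.0 f [ 0.9   0.52 -0.51] gap 59.9 clk 7.35 q [-0.14  0.44  1.72 -0.    0.98 -0.62]
```

Call:
send_rows --series '[[[0,0,0,0.5,0],[0,0,0,1,0],[1,0,0,1,0],[1,0,0,1,0],[1,0,0,1,0],[1,0,0,1,0],[1,0,0,-40,0],[1,0,0,-90,0],[1,0,0,-140,0],[1,0,0,-140,0]]]'

```text
clock: 8.35
eef_pos: [533.6, -37.1, 206.6]
eef_rot: [3.133, 0.006, 2.051]
wrist_force: [1.3, -0.1, -0.5]
finger_gap: 94.1
```

```bash
python3 -c "
from h import *
go(487.2,287.7,190,np.pi/2+.061)"
```

```text
go [309.6 108.8  15.6] turn 24.0 rows 6.6 f [ 1.28 -0.08 -0.51] gap 94.1 clk 8.35 q [-0.14  0.27  1.58  0.    1.28 -0.62]
```

Call:
send_rows --series '[[[1,45,16,10,4],[1,95,33,10,8],[1,140,50,10,12],[1,185,66,10,16],[1,230,82,10,20],[1,270,96,10,24],[1,300,105,10,24],[1,310,108,10,24],[1,310,108,10,24],[1,310,108,10,24]]]'

```text
clock: 9.35
eef_pos: [484.1, 286.9, 189.7]
eef_rot: [-3.141, 0.0, 1.632]
wrist_force: [0.7, -0.9, 0.0]
finger_gap: 94.1
```

```bash
python3 -c "
from h import *
go(487.2,287.7,59,np.pi/2+.061)"
```

```text
go [  0.7   3.2 130.7] turn 0.0 rows 2.6 f [ 0.66 -0.85  0.01] gap 94.1 clk 9.35 q [ 0.47  0.35  1.51 -0.    1.28  0.41]
```

Call:
send_rows --series '[[[1,1,3,50,0],[1,1,3,100,0],[1,1,3,125,0],[1,1,3,131,0],[0,1,3,131,0],[0,1,3,131,0],[0,1,3,131,0],[0,1,3,131,0],[0,1,3,131,0],[0,1,3,131,0]]]' --newtons 45

```text
clock: 10.35
eef_pos: [487.2, 289.3, 59.8]
eef_rot: [3.14, -0.0, 1.632]
wrist_force: [-0.6, -1.0, 7.3]
finger_gap: 59.7
```

Call:
send_rows --series '[[[0,0,0,-20,0],[0,0,0,-60,0],[0,0,0,-100,0],[0,0,0,-130,0],[0,0,0,-130,0],[0,0,0,-130,0],[0,0,0,-130,0]]]'

```text
clock: 11.05
eef_pos: [486.2, 288.8, 187.1]
eef_rot: [-3.139, 0.001, 1.632]
wrist_force: [-0.1, 0.2, -2.5]
finger_gap: 59.7
```

```bash
python3 weigh.py
```

```text
F [ 0.09303146 -0.00693363 -2.20986129] [0.2126833  0.38807026 0.55861472]
go [-462.1  -45.   118.6] turn -9.3 rows 9.6 f [ 0.23 -0.96 -2.28] gap 59.9 clk 11.35 q [0.47 0.36 1.51 0.   1.28 0.41]
```

Also empty, so it goes to the tray's other slot.

```bash
python3 -c "
from h import *
go(502.4,19.9,190,np.pi/2+.482)"
```

```text
go [-269.7   -0.8   -1.5] turn -24.1 rows 5.4 f [ 0.23 -0.96 -2.28] gap 59.9 clk 11.35 q [0.47 0.36 1.51 0.   1.28 0.41]
```

Call:
send_rows --series '[[[0,-30,0,0,-3],[0,-75,0,0,-7],[0,-120,0,0,-11],[0,-165,0,0,-15],[0,-210,0,0,-19],[0,-245,-1,0,-23],[0,-265,-1,0,-24],[0,-270,-1,0,-24],[0,-270,-1,0,-24],[0,-270,-1,0,-24]]]'

```text
clock: 12.35
eef_pos: [502.3, 20.4, 188.9]
eef_rot: [-3.142, -0.0, 2.051]
wrist_force: [0.7, 0.4, -1.8]
finger_gap: 59.9
```

```bash
python3 -c "
from h import *
c=shot('wrist','w3')
go(502.4,19.9,59.5,np.pi/2+.482)"
```

```text
go [ -0.6  -0.3 129.4] turn -0.1 rows 2.6 f [ 0.64  2.11 -2.46] gap 59.8 clk 12.4 q [-0.03  0.22  1.68  0.    1.24 -0.51]
```

View pics/w3.png

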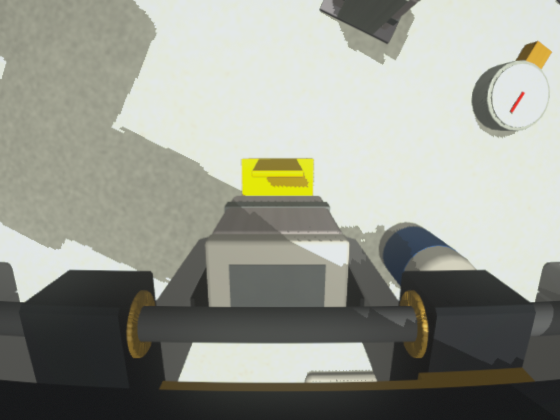

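Call:
send_rows --series '[[[0,0,0,30,0],[0,0,0,70,0],[0,0,0,105,0],[0,0,0,120,0],[0,0,0,126,0],[0,0,0,128.5,0],[0,0,0,129.5,0],[0,0,0,130,0],[0,0,0,130,0],[0,0,0,130,0]]]'

```text
clock: 13.4
eef_pos: [502.9, 19.7, 59.8]
eef_rot: [3.14, 0.001, 2.051]
wrist_force: [-0.3, 0.8, 4.6]
finger_gap: 60.0
```

Call:
send_rows --series '[[[0,0,0,0.5,0],[0,0,0,0.5,0],[1,0,0,0.5,0],[1,0,0,0.5,0],[1,0,0,0.5,0],[1,0,0,0.5,0],[1,0,0,-40,0],[1,0,0,-90,0],[1,0,0,-130,0],[1,0,0,-130,0]]]'

```text
clock: 14.4
eef_pos: [504.3, 19.5, 194.2]
eef_rot: [3.134, 0.004, 2.051]
wrist_force: [0.1, 1.1, -0.3]
finger_gap: 93.9
```

```bash
python3 -c "
from h import *
go(487.2+57*.061,287.7-56.9,190,np.pi/2+.061)"
```

```text
go [193.7  85.5   4. ] turn 24.0 rows 4.2 f [ 0.14  1.12 -0.28] gap 93.9 clk 14.4 q [-0.03  0.21  1.68 -0.    1.24 -0.51]
```

Call:
send_rows --series '[[[1,45,20,0,5],[1,90,40,0,10],[1,135,60,0,15],[1,175,77,0,20],[1,194,86,0,24],[1,194,86,0,24],[1,194,86,0,24],[1,194,86,0,24]]]'

```text
clock: 15.2
eef_pos: [489.1, 230.3, 188.5]
eef_rot: [-3.141, 0.0, 1.632]
wrist_force: [0.3, -0.9, 0.4]
finger_gap: 94.2
```

```bash
python3 -c "
from h import *
go(487.2+57*.061,287.7-56.9,59,np.pi/2+.061)"
```

```text
go [  0.4   1.7 129.5] turn 0.0 rows 2.6 f [ 0.27 -0.87  0.38] gap 94.2 clk 15.2 q [ 0.37  0.3   1.58 -0.    1.26  0.31]
```

Call:
send_rows --series '[[[1,0,1.5,50,0],[1,0,1.5,100,0],[1,0,1.5,124,0],[1,0,1.5,130,0],[0,0,1.5,130,0],[0,0,1.5,130,0],[0,0,1.5,130,0],[0,0,1.5,130,0],[0,0,1.5,130,0],[0,0,1.5,130,0]]]' --newtons 55

```text
clock: 16.2
eef_pos: [491.0, 231.6, 59.8]
eef_rot: [3.14, -0.0, 1.632]
wrist_force: [0.8, -1.7, 6.0]
finger_gap: 60.0
```

Call:
send_rows --series '[[[0,0,0,-15,0],[0,0,0,-45,0],[0,0,0,-80,0],[0,0,0,-115,0],[0,0,0,-130,0],[0,0,0,-130,0],[0,0,0,-130,0]]]'

```text
clock: 16.9
eef_pos: [489.9, 231.3, 187.6]
eef_rot: [-3.14, 0.001, 1.632]
wrist_force: [-0.7, -0.3, -6.3]
finger_gap: 59.7
```

```bash
python3 weigh.py;python3 -c "
from h import *
go(470,-175,190,np.pi/2+.224)"
```

```text
F [-0.21162964  0.00704603 -5.70524493] [0.50974376 0.45058201 0.56196422]
go [-404.3  -45.   118.3] turn -9.3 rows 8.5 f [ 0.11 -0.4  -4.66] gap 59.8 clk 17.2 q [0.37 0.3  1.57 0.   1.26 0.31]
go [-404.4  -45.2   -1.7] turn -9.3 rows 8.1 f [ 0.11 -0.4  -4.66] gap 59.8 clk 17.2 q [0.37 0.3  1.57 0.   1.26 0.31]
```

The third is full (5.7 N). I'll carry it to free bench by the dock.

Call:
send_rows --series '[[[0,-30,-3,0,-1],[0,-75,-8,0,-2],[0,-120,-13,0,-3],[0,-165,-18,0,-4],[0,-210,-23,0,-5],[0,-255,-28,0,-6],[0,-300,-33,0,-7],[0,-345,-38,0,-8],[0,-385,-43,0,-9.3],[0,-404,-45,0,-9.3]]]'

```text
clock: 18.2
eef_pos: [469.8, -177.4, 188.7]
eef_rot: [-3.141, 0.0, 1.793]
wrist_force: [0.1, 0.6, -5.5]
finger_gap: 60.1
```

Call:
send_rows --series '[[[0,0,0,0,0],[0,0,0,0,0],[0,0,0,0,0]]]'

```text
clock: 18.5
eef_pos: [470.5, -173.7, 188.8]
eef_rot: [-3.141, -0.0, 1.795]
wrist_force: [-0.2, 0.8, -5.7]
finger_gap: 59.8
```

```bash
python3 -c "
from h import *
c=shot('wrist','w4')
go(470,-175,54,np.pi/2+.224)"
```

```text
go [ -1.2  -0.9 134.9] turn 0.1 rows 2.7 f [-0.21  0.3  -5.39] gap 59.8 clk 18.55 q [-0.43  0.21  1.69  0.    1.24 -0.65]
```

View pics/w4.png

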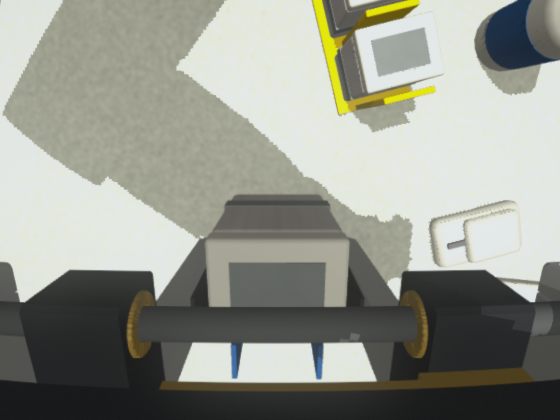

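The placed tins stand square in the tray (around (395,55)). The bench below is free, so I'll set the tin down.

Call:
send_rows --series '[[[0,0,0,30,0],[0,0,0,70,0],[0,0,0,105,0],[0,0,0,122,0],[0,0,0,130,0],[0,0,0,133,0],[0,0,0,134.5,0],[0,0,0,135.5,0],[0,0,0,135.5,0],[0,0,0,135.5,0]]]'

```text
clock: 19.55
eef_pos: [470.6, -174.6, 54.0]
eef_rot: [3.141, 0.001, 1.795]
wrist_force: [-0.1, -0.7, -5.6]
finger_gap: 59.6
```

Call:
send_rows --series '[[[0,0,0,0.5,0],[0,0,0,0.5,0],[1,0,0,0.5,0],[1,0,0,0.5,0],[1,0,0,0.5,0],[1,0,0,0.5,0],[1,0,0,-40,0],[1,0,0,-75,0],[1,0,0,-75,0],[1,0,0,-75,0]]]'

```text
clock: 20.55
eef_pos: [470.6, -174.6, 128.7]
eef_rot: [3.141, 0.001, 1.795]
wrist_force: [-0.6, 0.6, -1.0]
finger_gap: 94.0
```

```bash
python3 -c "
from h import *
go(469.3,-174.5,53,.224)"
```

```text
go [ 0.4 -1.3 75.7] turn 90.0 rows 1.5 f [-0.62  0.57 -1.04] gap 94.0 clk 20.55 q [-0.43  0.28  1.75  0.    1.1  -0.65]
```

Call:
send_rows --series '[[[1,0,0,-10,8],[1,0,0,-10,16],[1,0,0,-10,24],[1,0,0,-10,32],[1,0,0,-10,40],[1,0,0,-10,48],[1,0,0,-10,56],[1,0,0,-10,64],[1,0,0,-10,72],[1,0,0,-10,80]]]'

```text
clock: 21.55
eef_pos: [469.8, -174.3, 136.9]
eef_rot: [-3.14, 0.002, 0.393]
wrist_force: [-0.2, -0.6, 0.1]
finger_gap: 93.9
```

Call:
send_rows --series '[[[1,0,0,0,8],[1,0,0,0,10],[1,0,0,0,10],[1,0,0,0,10]]]'

```text
clock: 21.95
eef_pos: [470.1, -174.4, 137.5]
eef_rot: [-3.141, 0.001, 0.225]
wrist_force: [0.3, -0.3, 0.8]
finger_gap: 94.0
```

```bash
python3 look.py tin_a w5 470.6 -174.6 .224; python3 -c "
from h import *
go(470.6,-174.6,54,.224)"
```

```text
[[-0.0, -0.97, -0.24, 68.13], [1.0, -0.0, 0.0, 0.92], [-0.0, -0.24, 0.97, -170.68], [0.0, 0.0, 0.0, 1.0]] 63.54793271690179
tin_a [0.1, 63.3, 104.2, 106.4] 0.95
tin_a [28.8, 31.8, 141.3, 113.4] 0.94
tin_a [241.7, 165.5, 73.0, 105.5] 0.74
[ 4.70791e+02 -1.75237e+02  2.23000e-01] 0.666
go [  0.3   0.8 -62. ] turn -89.9 rows 1.2 f [-0.66 -0.81 -0.77] gap 94.1 clk 22.05 q [-0.43  0.27  1.74 -0.    1.13  0.92]
go [ 0.4  0.2 84. ] turn 0.1 rows 1.7 f [-0.66 -0.81 -0.77] gap 94.1 clk 22.05 q [-0.43  0.27  1.74 -0.    1.13  0.92]
```

View pics/w5.png

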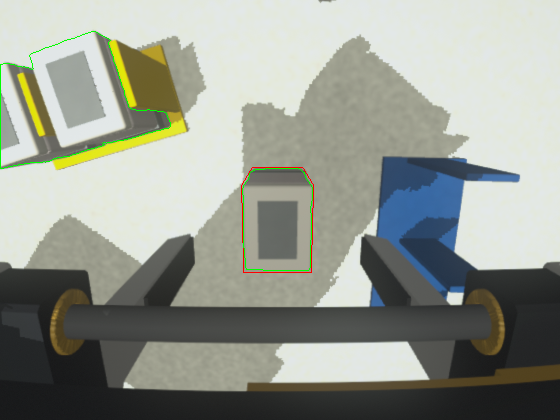

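The tin is centred between the jaws at (278,225), so I'll grip its wide faces.

Call:
send_rows --series '[[[1,0,0,40,0],[1,0,0,75,0],[1,0,0,84,0],[0,0,0,84,0],[0,0,0,84,0],[0,0,0,84,0],[0,0,0,84,0],[0,0,0,84,0],[0,0,0,84,0],[0,0,0,84,0]]]' --newtons 55

```text
clock: 23.05
eef_pos: [470.5, -174.5, 54.7]
eef_rot: [3.141, -0.0, 0.224]
wrist_force: [-2.3, 0.3, 3.6]
finger_gap: 45.6
```

Call:
send_rows --series '[[[0,0,0,-15,0],[0,0,0,-45,0],[0,0,0,-85,0],[0,0,0,-120,0],[0,0,0,-136,0],[0,0,0,-136,0],[0,0,0,-136,0]]]'

```text
clock: 23.75
eef_pos: [469.9, -174.3, 189.2]
eef_rot: [-3.141, 0.001, 0.224]
wrist_force: [-0.4, -0.6, -5.9]
finger_gap: 45.9
```

```bash
python3 -c "
from h import *
go(405,-326,190,.224)"
```

```text
go [-96.9 133.5  -0.9] turn -0.0 rows 3.3 f [-0.41 -0.55 -5.93] gap 45.9 clk 23.75 q [-0.43  0.21  1.69  0.    1.24  0.92]
```

Call:
send_rows --series '[[[0,-20,28,0,0],[0,-45,62,0,0],[0,-70,97,0,0],[0,-90,124,0,0],[0,-97,133,0,0],[0,-97,133,0,0],[0,-97,133,0,0],[0,-97,133,0,0]]]'

```text
clock: 24.55
eef_pos: [405.8, -324.6, 190.0]
eef_rot: [-3.141, 0.0, 0.225]
wrist_force: [-0.0, -0.0, -6.0]
finger_gap: 45.4
```

```bash
python3 look.py dock w6 461 -314 .224
```

```text
[[-0.0, -0.97, -0.24, 68.13], [1.0, -0.0, 0.0, 0.92], [-0.0, -0.24, 0.97, -170.68], [0.0, 0.0, 0.0, 1.0]] 63.54793271690179
dock [242.3, 25.2, 75.1, 165.6] 0.86
[ 4.90064e+02 -3.08369e+02  2.04000e-01] 0.234
go [85.8  2.7 -9.7] turn -88.8 rows 1.7 f [ 0.05 -1.15 -4.93] gap 45.6 clk 24.65 q [-0.75  0.25  1.64  0.    1.25  0.6 ]
```

View pics/w6.png

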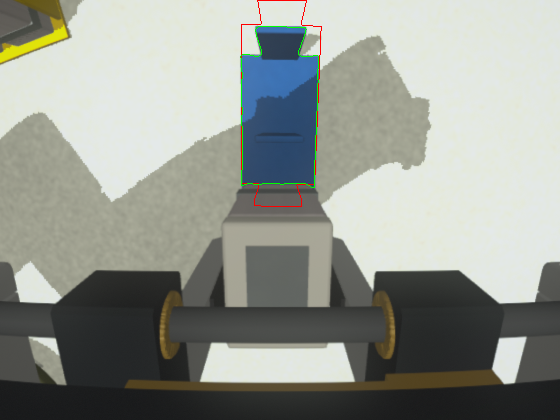

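The dock's near end is hidden by the held tin below row 184, so I'll refit using only the rows above.

```bash
python3 - <<'E'
from h import *
import h
r0=h.render
def r(c,m,q,S=3):
    o=r0(c,m,q,S);o[183*S:]=0;return o
h.render=r
c=shot("wrist");e=manip.silhouettes("dock",c)[0]["pixels"].copy();e[183:]=0
q,f=fit("dock",[(c,e)],[461,-314,.224]);print(np.round(q,3),round(f,3))
R=Ro.from_euler("z",q[2]).as_matrix()
for s in(-38,38):
    p=R@[s,0,0]+[q[0],q[1],0];print(p);go(p[0],p[1],60,q[2])
E
```

```text
[ 4.62709e+02 -3.14378e+02  2.16000e-01] 0.02
[ 425.58872918 -322.50483034    0.        ]
go [ 20.    1.9 130.4] turn 0.5 rows 2.6 f [ 0.02  0.26 -6.47] gap 45.7 clk 24.75 q [-0.75  0.25  1.64  0.    1.25  0.6 ]
[ 499.83013796 -306.2501934     0.        ]
go [ 96.    2.6 130.4] turn 0.5 rows 3.2 f [ 0.02  0.26 -6.47] gap 45.7 clk 24.75 q [-0.75  0.25  1.64  0.    1.25  0.6 ]
```

Call:
send_rows --series '[[[0,20,2,0,0.5],[0,20,2,10,0.5],[0,20,2,50,0.5],[0,20,2,85,0.5],[0,20,2,112,0.5],[0,20,2,124,0.5],[0,20,2,128,0.5],[0,20,2,130,0.5],[0,20,2,130.5,0.5],[0,20,2,130.5,0.5]]]'

```text
clock: 25.75
eef_pos: [425.7, -323.6, 60.9]
eef_rot: [3.14, -0.001, 0.215]
wrist_force: [-0.2, -0.3, -5.4]
finger_gap: 45.8
```

Call:
send_rows --series '[[[0,0,0,0.5,0],[0,0,0,0.8,0],[0,0,0,0.8,0]]]'

```text
clock: 26.05
eef_pos: [425.7, -323.6, 60.7]
eef_rot: [3.14, -0.001, 0.215]
wrist_force: [-2.9, 1.9, 8.4]
finger_gap: 45.8
```

Contact with the floor (8 N up). I'll release and retreat.

Call:
send_rows --series '[[[1,0,0,0,0],[1,0,0,0,0],[1,0,0,0,0],[1,0,0,0,0],[1,0,0,-40,0],[1,0,0,-85,0],[1,-20,0,-130,0],[1,-60,0,-150,0],[1,-70,0,-150,0],[1,-70,0,-150,0]]]'

```text
clock: 27.05
eef_pos: [356.1, -338.5, 209.4]
eef_rot: [3.141, -0.0, 0.213]
wrist_force: [1.0, 0.2, -0.1]
finger_gap: 94.0
```

```bash
cat > chk.py <<'E'
from h import *
go(460,-120,210,.216)
t=shot("top","t9");w=shot("wrist","w9");s=shot("scene","s9")
for n,c in(("top",t),("wrist",w),("scene",s)):
    for d in manip.silhouettes("tin_a",c)[:3]:
        x,y,ww,hh=d["rect"];q0=list(back(c,(x+ww/2,y+hh/2),50))+[.216 if q0y else .48] if 0 else list(back(c,(x+ww/2,y+hh/2),50))
        yw=.216 if q0[1]<-200 else .482
        q,f=fit("tin_a",[(c,d["pixels"])],q0+[yw],zz=6);print(n,round(d["conf"],2),np.round(q,3),round(f,3))
cv2.imwrite("pics/fin.png",np.vstack([cv2.resize(s["img"][60:320,150:500],(560,416)),])[:,:,::-1])
E
python3 chk.py
```

```text
go [ 147.8 -191.6   -0.7] turn -0.1 rows 4.8 f [ 1.    0.21 -0.14] gap 94.0 clk 27.05 q [-0.83  0.17  1.69 -0.    1.28  0.52]
top 0.96 [ 5.29085e+02 -3.47440e+01  4.82000e-01] 0.057
top 0.89 [5.00558e+02 1.88030e+01 4.65000e-01] 0.051
top 0.65 [ 4.23524e+02 -3.25022e+02  1.98000e-01] 0.051
wrist 0.81 [ 4.25394e+02 -3.24709e+02  2.11000e-01] 0.022
wrist 0.75 [ 487.807 -309.072   -1.355] 0.274
wrist 0.5 [533.155 -29.912   0.673] 0.141
scene 0.96 [522.668 -41.414   0.523] 0.385
scene 0.69 [ 415.45  -320.209    0.748] 0.312
scene 0.6 [4.98607e+02 1.58660e+01 4.61000e-01] 0.082
```

View pics/fin.png

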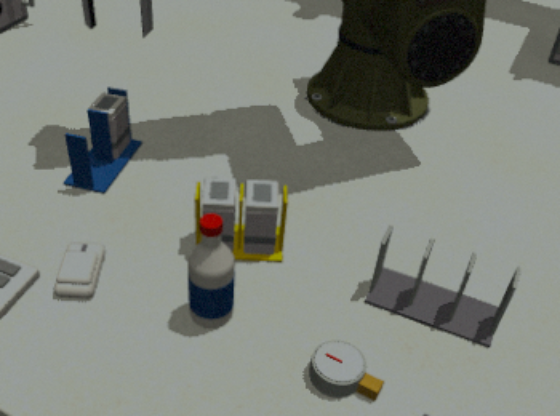

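View pics/w9.png

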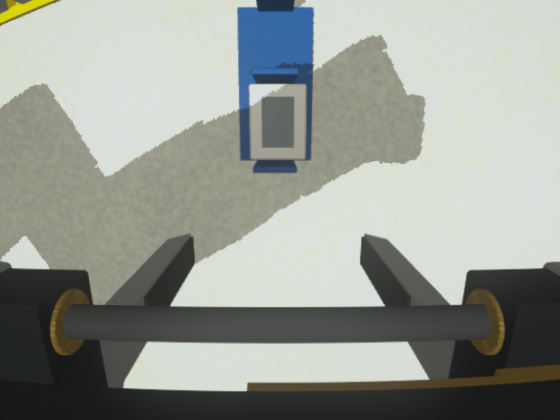

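The full tin stands square in the dock slot (wrist view at (277,122)). The scene crop shows both empties upright in the tray, the caddy bare and the bystanders in place.

```bash
python3 -c "
from cell import manip
print(manip.read_state()['qd'].round(3));print(manip.sign_off())"
```

```text
[-0.004 -0.007 -0.001 -0.002 -0.002 -0.001]
the job is handed in; nothing more can be done
None
```

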